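# Hang the washed drying grid on both catch hooks

## Robot

A 7-joint arm with a two-finger parallel gripper is mounted at the origin on the work surface; the furniture and walls round the work are solid. World frame = base frame: x ahead of the robot, y to its left, z up, the work surface at z = 0. Lengths are in m, angles in degrees, forces in N, time in s.
With the tool pointing down it reaches from about 0.4 to 0.85 m from the base axis. Payload 4.4 kg.
Tool frame: the origin (TCP) lies on the centre line of the jaws, within the pads' length; the fingertips stand 22 mm ahead of it and the grasp point (between the pads) lies 3 mm ahead of it (env.nose_length is the distance from the TCP to the fingertips, in m); x points along the fingers, z is the direction in which the jaws open and shut, and the axes are right-handed (so a half turn about x gives the same grasp; the last joint's range is limited). The gripper opens to 94 mm and grips with 3 to 60 N. Pads are 16 mm wide; open, the fingers measure 119 mm over their backs; the gripper's body (75 mm by 177 mm) begins 78 mm behind the grasp point.
Start: joints at [-76.307, 36.005, 2.206, 86.941, -1.547, 57.084, -1.146], TCP at [0.195, 0.62, 0.227] pointing down, gripper open.
Joint ranges: [-175.42, 175.42], [-21.48, 121.26], [-71.46, 75.88], [10.55, 141.38], [-63.04, 243.04], [13.31, 113.54], [-168.57, 168.57]. Speed limits (degrees/s): [147.25, 147.25, 180, 180, 180, 180, 180].

## Interface

Orientations are given as a 3x3 rotation matrix whose columns are the frame's x, y, z axes.
In Python, from rig import sensors, read_camera, calibration, env, models gives the robot as it stands.
- The arm moves only by the shell command python3 -m crank 'ROWS' [OPENING] [FORCE]. ROWS is JSON, a list of rows, each a list of 2 entries, a list of its own where there are three numbers: the shift along the world's x, y, z in mm, then the turn, a rotation vector about the world's x, y, z in degrees. A call has 1 to 8 rows; each row is the pose to reach, as a shift and turn from the pose commanded when the call began; what a row does not reach only later rows make up. A row lasts 1/12 s, in which the tool goes at most 41.7 mm and 7.16 degrees, less where a joint would pass 70% of its speed; a pose out of reach is approached as far as the arm can. A call with a gripper value outside its range is refused whole. OPENING is the opening, from -1 (shut) to 1 (fully open), set as the call begins (- or left out, the last holds). The fingers move at their own pace and stop on an object; FORCE is the grip in N (left out, the last holds). Time passes only in rows, so rows that repeat a pose let the fingers close. It gives the time, the measured TCP pose, the force and the opening at its end, in the units of the state.
- sensors.observe(): the state, without advancing time (a new reading comes with each control period).
- read_camera(name): name is "scene" or "top" or "wrist"; returns (picture, depth): 420x560x3 uint8, red, green, blue; 420x560 float32, m along the optical axis (not along the pixel's ray), 0 where there is no reading.
- calibration(name): a dict with "mtx" (3x3 intrinsics, pixels), "xyz" and "orientation" of the camera in the world. Camera axes: x right, y down, z forward; pixel columns grow to the right and rows downward; lengths in m; the calibration is good to about 2 mm. A picture is of the moment at which its call begins: read the wrist's pose just before it. calibration takes no time and is no camera call; for the wrist camera it gives the pose at the moment of the call.
- env.close_job(): hands the job in, once; it reports no verdict.
Trained networks look in the newest picture that a camera, given by its name, has taken for a name from the list of things; names that differ only in an ending like _2 or _b are one class to them, and where a whole thing is asked for, a point or a joint stands for the part that bears it (a point fixed in the world has none). Each returns a list of dicts, best first, with "p" (0 to 1); they miss things now and then, are a little off and sometimes report something else, mostly with a low value. They report only what shows in the picture. A call takes as long as a camera call.
- models.find_in(camera, thing): "xyz" ([x, y, z] in m, in world coordinates, good to about 4 mm: the middle of the surface that is visible of it).
- models.cut_out(camera, thing): "region" (420x560 bool, what is visible of it).
The state is a dict: "t": time; "joint_positions": joint angles; "joint_velocities": joint speeds; "effort": joint torques, N m; "ee_pos": TCP position; "tcp_rot": TCP orientation; "force": force on the tool from outside, world axes, zero at the start; "moment": the same for the moment, N m; "gripper_width": finger opening in m.
Only numpy, scipy, OpenCV 4.12 (cv2) and the standard library are available. Lean on these libraries where they do the work, as an engineer would, in place of code of your own. Each camera call takes 0.05 s, during which the arm holds its last target. There are 200 camera calls.

## Task

Hang the washed wire grid up to dry: lift it by its blue grip out of the white draining blocks, lay its top bar into the two hooks of the steel stand and press it down gently by feel until the orange catches of both hooks have swung fully shut over the bar, and check that both are shut before you let go. Never press on the stand with more than about 35 N, and leave the things round about where they are.

Things in the scene. Friction and masses are not known exactly. Their poses are not given: they have to be found in the camera images.
- grid: Loose upright rectangular wire grid, 0.24 to 0.4 kg, same either way round. x through its plane, y along the top bar, z up; origin at the underside of the middle of the bottom wire. Round top bar 10 mm thick, 284 mm long, axis 128 mm above the origin; side wires at y = +-126 mm, more uprights at 0, +-35 and +-70 mm, a hook fits between the outer ones.
- bar_mid (a point): Middle of the axis of the grid's top bar; axes as grid. It lies in a blue plastic grip block, 14 mm thick (x), 60 mm long (y), from 9 mm below to 21 mm above the bar axis: pinch it across its 14 mm from above.
- cradle: Fixed draining cradle, 100x220 mm plate 6 mm thick with two white slotted blocks, tops 48 mm above the table; origin at the middle of its underside, y along the slots. The grid's bottom wire (6 mm) stands in the slots, 8 mm wide, 42 mm deep, open at the top: lift the grid straight up at least 60 mm.
- stand: Fixed steel stand with two hooks 100 mm either side of its middle along y. Origin on the table below the middle between the hooks; x points to the posts (72 mm behind the hooks, tops 216 mm up), +y to the left hook, z up. Bring the grid in from -x, above the seats. Each hook is open at the top: a slot 13 mm wide (x) from the seat to 16 mm above it, then a mouth flaring to about 30 mm at 33 mm above the seat.
- hooks_mid (a point): Middle between the hook seats, where bar_mid lies when the bar is home, at nominal height 210 mm; axes as stand. CAUTION: the hooks were clamped by hand; each sits up to 15 mm above or below nominal, and one up to 8 mm higher than the other; no reading tells this. Press the bar down to the hard bottom of both; it may end sloping to fit.
- catch_left (a joint): Orange forked catch in the hook at +y of the stand (rad): 0 open, about 0.85 fully shut over the bar (0.75 counts). The bar meets its lower prong 17 mm above the seat and pushes it shut going down. Friction (0.08 Nm) holds it: shutting takes 4 to 8 N on each hook, more than the grid's weight gives; 12 to 20 N felt in all seats both. Wedging in the slots counts as pressing too.
- catch_right (a joint): The same for the hook at -y of the stand.
- sealed_can_1: Bystander, leave alone: closed cream tinplate can, 71 mm across, 107 mm tall; origin at the middle of its underside.
- sealed_can_2: Bystander, leave alone: closed cream tinplate can, 71 mm across, 107 mm tall; origin at the middle of its underside.
- bench_brush: Bystander, leave alone: bench brush with wooden handle, 271x50x46 mm; origin at the middle of its underside.
- lid_stack_1: Bystander, leave alone: cream stack of can lids, 73 mm across, 86 mm tall; origin at the middle of its underside.
- probe_thermometer: Bystander, leave alone: white probe thermometer lying flat, 218 mm long; origin at the middle of its underside.
- seam_gauge: Bystander, leave alone: grey seam micrometer lying flat, 157x111x28 mm; origin at the middle of its underside.

How it is judged (in metres and radians):
On the way, in this order (a step that is already met when the one before it is completed fails the run):
1. the grid is held and lifted clear of the cradle (contact force between the fingers and grid above 1 N and height (world z) of grid above 0.06 m), for 0.1 s.
2. while the grid is still held, both catches are shut over the bar (contact force between the fingers and grid above 1 N and value of joint each of catch_left, catch_right above 0.75 rad and horizontal distance between bar_mid and hooks_mid below 0.02 m and z of bar_mid in the frame of hooks_mid between -0.018 and 0.018 m and angle between the y axis of grid and the y axis of stand, either way round below 0.15 rad and angle between grid's own z axis and vertical below 0.2 rad), for 0.3 s.
At the end, for the whole second after the job is handed in: The grid hangs released and at rest in both hooks: both catches at 0.75 rad or more, the middle of the bar within 20 mm horizontally and 18 mm in height of the nominal middle between the hooks, the bar along the stand's y within 0.15 rad, the grid upright within 0.2 rad (value of joint each of catch_left, catch_right above 0.75 rad and horizontal distance between bar_mid and hooks_mid below 0.02 m and z of bar_mid in the frame of hooks_mid between -0.018 and 0.018 m and angle between the y axis of grid and the y axis of stand, either way round below 0.15 rad and angle between grid's own z axis and vertical below 0.2 rad and linear speed of grid below 0.03 m/s and angular speed of grid below 0.3 rad/s); the robot touches nothing.
It fails at once if the grid is pressed on the stand with more than 35 N (contact force between grid and stand above 35 N).
It fails at once if a bystander is moved by more than 20 mm (distance of any of sealed_can_1, sealed_can_2, bench_brush, lid_stack_1, probe_thermometer, seam_gauge from where it was at the start of the episode above 0.02 m).
It also fails if it takes over 64 s, if anything falls off the work surface, if the arm or the gripper's body presses on something with over 40 N, if the wrist force passes 120 N, or if a joint passes its speed limit or range.

## Working session

There is one attempt and no reset: what is moved stays moved. The work goes in short steps, Python scripts to look and compute and a shell command to move; the robot and the scene stay as the last step left them, time stands still between calls to the robot, and variables do not carry over. Pictures are saved under pics/ and viewed, about 8 in all and at most 12, crops included, and the job is handed in when it is done.

```bash
mkdir -p pics; ls; python3 - <<'E'
from rig import sensors, read_camera, calibration, env, models
import cv2, numpy as np
s=sensors.observe(); print(s['t'],s['ee_pos'],np.round(s['tcp_rot'],3).tolist(),s['gripper_width'],s['force'])
for c in ['scene','top']:
    im,d=read_camera(c); cv2.imwrite(f'pics/{c}0.png',im[:,:,::-1])
    k=calibration(c); print(c,k['xyz'],np.round(k['orientation'],3).tolist(),k['mtx'][0][0])
    for t in ['grid','bar_mid','cradle','stand','catch_left','sealed_can_1','bench_brush','lid_stack_1']:
        for r in models.find_in(c,t)[:2]: print(c,t,np.round(r['xyz'],3),round(r['p'],2))
E
```

```text
pics
0.0 [0.19483658 0.6194558  0.22655503] [[-0.001, -0.954, 0.3], [-0.002, 0.3, 0.954], [-1.0, -0.0, -0.002]] 0.0941139121405835 [-1.1050221  -0.66260216  0.04025064]
scene [ 1.27728654 -0.16562251  1.46661802] [[0.243, 0.83, -0.502], [0.97, -0.201, 0.136], [0.011, -0.52, -0.854]] 519.4003302430652
scene grid [ 0.491 -0.185  0.119] 0.57
scene grid [0.661 0.422 0.085] 0.26
scene bar_mid [ 0.494 -0.184  0.118] 0.78
scene cradle [ 0.497 -0.187  0.001] 0.9
scene stand [0.664 0.138 0.009] 0.81
scene catch_left [0.622 0.246 0.224] 0.55
scene sealed_can_1 [ 0.672 -0.42   0.107] 0.98
scene sealed_can_1 [ 0.613 -0.356  0.104] 0.88
scene bench_brush [0.53  0.456 0.041] 0.78
scene lid_stack_1 [0.662 0.418 0.088] 0.82
top [0.36855833 0.01167728 1.57181152] [[0.015, -0.995, 0.104], [-1.0, -0.014, 0.01], [-0.008, -0.104, -0.995]] 452.7895141355807
top grid [ 0.491 -0.179  0.14 ] 0.71
top bar_mid [ 0.493 -0.181  0.141] 0.73
top cradle [ 0.486 -0.183  0.01 ] 0.85
top cradle [0.521 0.462 0.037] 0.46
top stand [0.654 0.15  0.009] 0.87
top sealed_can_1 [ 0.591 -0.352  0.099] 0.79
top sealed_can_1 [ 0.649 -0.416  0.104] 0.57
top bench_brush [0.518 0.463 0.038] 0.63
top lid_stack_1 [0.643 0.423 0.086] 0.64
```

View pics/scene0.png

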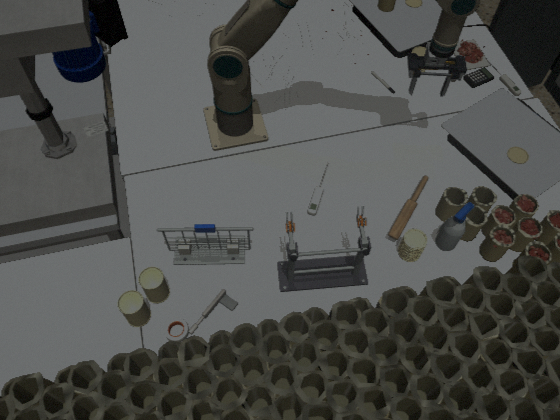

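View pics/top0.png

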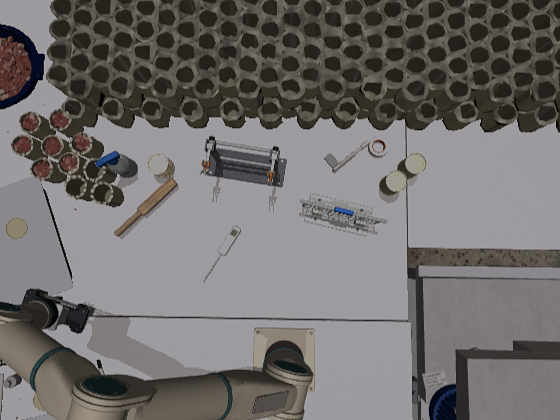

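The scene view shows the grid in its cradle, with the blue grip at about (205,228). The stand's orange catches are at (291,226) and (362,221), with the posts behind them at larger x. In the top view the grip is at (343,211), and the catches are at (206,168) and (270,176). I'll measure the yaws next.

```bash
cat > h.py <<'E'
from rig import sensors, read_camera, calibration, env, models
import cv2, numpy as np
def cloud(c):
    k=calibration(c); im,d=read_camera(c)
    K=np.array(k['mtx']); v,u=np.mgrid[:420,:560]
    r=np.stack([(u-K[0,2])/K[0,0],(v-K[1,2])/K[1,1],np.ones(u.shape)],-1)*d[...,None]
    P=r@np.array(k['orientation']).T+np.array(k['xyz'])
    return im,d,P
def hsv(im): return cv2.cvtColor(im,cv2.COLOR_RGB2HSV)
def masks(im):
    h=hsv(im); blue=(h[...,0]>95)&(h[...,0]<125)&(h[...,1]>140)&(h[...,2]>60)
    org=(h[...,0]<20)&(h[...,0]>4)&(h[...,1]>140)&(h[...,2]>70)
    return blue,org
def axis(p):
    m=p[:,:2].mean(0); w,V=np.linalg.eigh(np.cov((p[:,:2]-m).T)); a=V[:,1]; a=a*np.sign(a[1])
    return np.degrees(np.arctan2(-a[0],a[1])),np.sqrt(w)
def box(P,x0,x1,y0,y1,z0,z1): return (P[...,0]>x0)&(P[...,0]<x1)&(P[...,1]>y0)&(P[...,1]<y1)&(P[...,2]>z0)&(P[...,2]<z1)
E
python3 - <<'E'
from h import *
for c in ['top','scene']:
    im,d,P=cloud(c); b,o=masks(im)
    g=P[b&box(P,.4,.6,-.3,-.05,.1,.2)]; print(c,'grip',len(g),np.median(g,0).round(4),g.min(0).round(3),g.max(0).round(3),axis(g))
    g=P[box(P,.4,.6,-.4,0,.115,.18)]; print('bar',len(g),g.mean(0).round(4),g.min(0).round(3),g.max(0).round(3),axis(g))
    g=P[o&box(P,.5,.75,0,.35,.15,.35)]
    for q in (g[g[:,1]>.13],g[g[:,1]<.13]):
        if len(q):print('org',len(q),q.mean(0).round(4),q.min(0).round(3),q.max(0).round(3))
    for y0,y1 in((0,.13),(.13,.35)):
      g=P[box(P,.5,.8,y0,y1,.15,.4)]; print('standtop',len(g),g.mean(0).round(3),g.min(0).round(3),g.max(0).round(3))
    g=P[box(P,.5,.8,0,.35,.003,.03)]; print('base',len(g),g.mean(0).round(3),axis(g),cv2.minAreaRect((g[:,:2]*1000).astype(np.float32)))
E
```

```text
top grip 76 [ 0.491  -0.1836  0.1547] [ 0.481 -0.212  0.133] [ 0.5   -0.155  0.161] (np.float64(-12.529696218836285), array([0.00344923, 0.01650646]))
bar 320 [ 0.4946 -0.1851  0.1424] [ 0.459 -0.393  0.115] [ 0.597 -0.046  0.162] (np.float64(-10.534469857766954), array([0.0147129, 0.0782471]))
org 23 [0.6184 0.2435 0.2255] [0.606 0.233 0.213] [0.63  0.256 0.238]
org 27 [0.5893 0.0473 0.2271] [0.575 0.036 0.209] [0.603 0.058 0.237]
standtop 338 [0.641 0.053 0.214] [0.557 0.022 0.162] [0.687 0.13  0.249]
standtop 379 [0.666 0.222 0.212] [0.587 0.131 0.151] [0.713 0.257 0.249]
base 3078 [0.65  0.16  0.008] (np.float64(-6.428665391352716), array([0.07369402, 0.09325753])) ((650.0592041015625, 174.9467315673828), (299.5944519042969, 349.689697265625), 0.016499171033501625)
scene grip 69 [ 0.4928 -0.1811  0.1539] [ 0.485 -0.211  0.148] [ 0.507 -0.156  0.164] (np.float64(-11.288239050355648), array([0.00376986, 0.01665556]))
bar 458 [ 0.4948 -0.1807  0.1402] [ 0.458 -0.32   0.115] [ 0.527 -0.048  0.164] (np.float64(-12.85670805826575), array([0.00374745, 0.07312299]))
org 24 [0.6242 0.2429 0.2239] [0.601 0.231 0.206] [0.632 0.253 0.234]
org 20 [0.5927 0.0474 0.2226] [0.574 0.042 0.214] [0.604 0.056 0.236]
standtop 449 [0.641 0.051 0.212] [0.556 0.021 0.16 ] [0.686 0.128 0.248]
standtop 488 [0.667 0.22  0.211] [0.587 0.13  0.151] [0.714 0.255 0.247]
base 2991 [0.653 0.149 0.008] (np.float64(-6.0170822262654085), array([0.05728198, 0.08811157])) ((647.2369384765625, 174.92984008789062), (349.8155212402344, 294.01617431640625), 89.89551544189453)
```

```bash
python3 -m crank '[[[16,-30,19],[0,0,-6]],[[32,-60,38],[0,0,-12]],[[48,-90,57],[0,0,-18]],[[65,-120,76],[0,0,-24]],[[81,-150,95],[0,0,-30]],[[97,-180,114],[0,0,-36]],[[113,-210,132],[0,0,-42]],[[130,-240,150],[0,0,-48]]]' 1
python3 -m crank '[[[20,-25,0],[0,0,-4]],[[40,-50,0],[0,0,-8]],[[60,-75,0],[0,0,-12]],[[80,-100,0],[0,0,-16]],[[100,-125,0],[0,0,-20]],[[120,-150,0],[0,0,-24]],[[140,-175,0],[0,0,-28]],[[155,-200,0],[0,0,-31]]]'
python3 - <<'E'
from h import *
im,d,P=cloud('wrist'); cv2.imwrite('pics/w1.png',im[:,:,::-1]); k=calibration('wrist'); print(k['xyz'],np.round(k['orientation'],3).tolist())
b,o=masks(im); g=P[o&box(P,.5,.75,0,.35,.15,.35)]
for q in (g[g[:,1]>.13],g[g[:,1]<.13]):
    if len(q):print('org',len(q),q.mean(0).round(4),q.min(0).round(3),q.max(0).round(3))
E
```

```text
t: 1.67
ee_pos: [0.3254, 0.3785, 0.3786]
tcp_rot: [[0.0, -0.411, 0.912], [0.001, 0.912, 0.411], [-1.0, 0.001, 0.0]]
force: [0.9, 1.0, -0.8]
gripper_width: 0.0937
t: 2.33
ee_pos: [0.4814, 0.1786, 0.3777]
tcp_rot: [[0.001, 0.116, 0.993], [0.0, 0.993, -0.116], [-1.0, 0.0, 0.001]]
force: [0.3, -0.6, 0.7]
gripper_width: 0.0943
[0.49242333 0.24931377 0.53430666] [[0.992, -0.123, -0.03], [-0.127, -0.954, -0.273], [0.005, 0.275, -0.962]]
org 282 [0.6162 0.2448 0.2242] [0.601 0.232 0.209] [0.631 0.256 0.236]
```

View pics/w1.png

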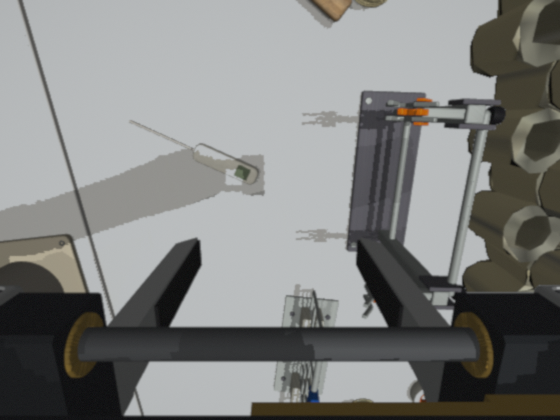

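The wrist view shows the left catch (orange) at (412,112). The right hook is hidden behind the finger near (365,295). I'll step toward −y on the way to the grid so that both hooks are in view.

```bash
python3 -m crank '[[[0,-20,5],[0,0,0]],[[0,-40,10],[0,0,0]],[[0,-60,15],[0,0,0]],[[0,-72,15],[0,0,0]],[[0,-72,15],[0,0,0]]]'
python3 - <<'E'
from h import *
im,d,P=cloud('wrist'); cv2.imwrite('pics/w2.png',cv2.resize(im[0:280,260:540,::-1],None,fx=2,fy=2))
np.savez('w2.npz',im=im,P=P)
b,o=masks(im); g=P[o&box(P,.5,.75,0,.35,.15,.35)]
for q in (g[g[:,1]>.13],g[g[:,1]<.13]):
    if len(q):print('org',len(q),q.mean(0).round(4),q.min(0).round(3),q.max(0).round(3))
    m=box(P,.54,.66,q[:,1].mean()-.03,q[:,1].mean()+.03,.15,.27)
    g2=P[m]; print(len(g2)); 
    for z in np.arange(.16,.26,.01):
        h=g2[(abs(g2[:,2]-z)<.005)]
        if len(h): print(round(z,3),len(h),h.min(0).round(3)[:2],h.max(0).round(3)[:2])
E
```

```text
t: 2.8
ee_pos: [0.4801, 0.1053, 0.393]
tcp_rot: [[0.001, 0.117, 0.993], [-0.0, 0.993, -0.117], [-1.0, -0.0, 0.001]]
force: [-0.0, -0.4, -0.2]
gripper_width: 0.0944
org 309 [0.6159 0.2428 0.224 ] [0.601 0.231 0.203] [0.636 0.256 0.237]
1598
0.2 87 [0.594 0.233] [0.659 0.256]
0.21 569 [0.594 0.231] [0.66  0.256]
0.22 279 [0.594 0.231] [0.635 0.255]
0.23 353 [0.588 0.232] [0.626 0.257]
0.24 299 [0.583 0.233] [0.629 0.258]
0.25 11 [0.586 0.236] [0.626 0.255]
org 168 [0.5868 0.0505 0.2245] [0.572 0.035 0.206] [0.603 0.059 0.235]
1985
0.16 73 [0.638 0.032] [0.656 0.048]
0.17 44 [0.638 0.034] [0.65  0.048]
0.18 26 [0.639 0.038] [0.653 0.051]
0.19 74 [0.632 0.027] [0.659 0.054]
0.2 169 [0.565 0.027] [0.66  0.059]
0.21 782 [0.566 0.022] [0.66  0.059]
0.22 433 [0.564 0.024] [0.66  0.059]
0.23 196 [0.562 0.035] [0.598 0.06 ]
0.24 149 [0.556 0.036] [0.6  0.06]
0.25 5 [0.558 0.039] [0.596 0.057]
```

View pics/w2.png

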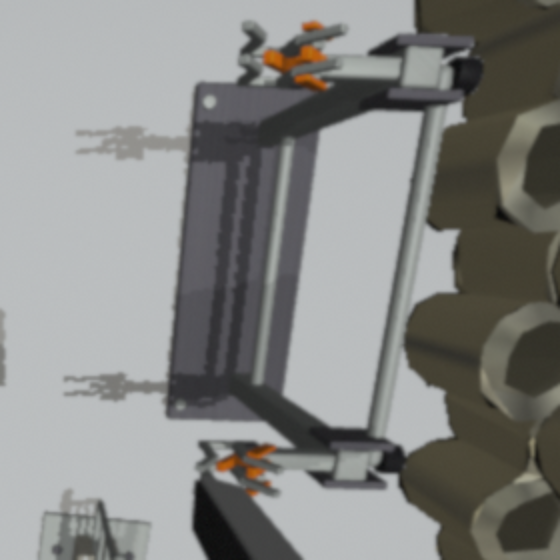

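The crop shows both hooks: the left catch near (295,60) and the right near (250,465). Each has its grey horns to the front and its arm running back. By my readings hooks_mid is at about (0.592, 0.1455) with yaw about −8°. I'll go to the grid now.

```bash
python3 -m crank '[[[2,-38,-10],[0,0,-1]],[[3,-76,-25],[0,0,-1.5]],[[5,-114,-42],[0,0,-2]],[[7,-152,-59],[0,0,-3]],[[8,-190,-76],[0,0,-4]],[[10,-228,-93],[0,0,-5]],[[12,-262,-111],[0,0,-5.5]],[[12,-287,-130],[0,0,-5.5]]]'
python3 -m crank '[[[0,0,0],[0,0,0]],[[0,0,0],[0,0,0]]]'
python3 - <<'E'
from h import *
im,d,P=cloud('wrist'); cv2.imwrite('pics/w3.png',im[:,:,::-1])
b,o=masks(im); m=b&box(P,.42,.56,-.3,-.08,.1,.2); g=P[m]
t=g[g[:,2]>np.percentile(g[:,2],90)-.006]
for q in (g,t): print(len(q),q.mean(0).round(4),q.min(0).round(3),q.max(0).round(3),axis(q))
r=cv2.minAreaRect((t[:,:2]*1000).astype(np.float32)); print(r)
g=P[box(P,.4,.6,-.4,0,.115,.142)]; print('bar',len(g),axis(g),g.mean(0),g.min(0),g.max(0))
z=np.load('w2.npz');Q=z['P']
for y in(.244,.048):
  t=Q[box(Q,.54,.64,y-.03,y+.03,.226,.27)]
  xs=np.sort(t[:,0]); h=np.histogram(xs,np.arange(.55,.64,.004)); print(h[0],h[1][0],np.percentile(t[:,2],[50,90,99]),np.median(t[:,1]))
s=sensors.observe(); print(s['ee_pos'])
E
```

```text
t: 3.52
ee_pos: [0.4929, -0.1806, 0.2613]
tcp_rot: [[0.001, 0.208, 0.978], [-0.001, 0.978, -0.208], [-1.0, -0.001, 0.001]]
force: [0.3, -0.1, -0.0]
gripper_width: 0.094
t: 3.68
ee_pos: [0.4917, -0.1785, 0.2611]
tcp_rot: [[-0.003, 0.209, 0.978], [0.001, 0.978, -0.209], [-1.0, 0.001, -0.003]]
force: [0.4, 0.2, -0.2]
gripper_width: 0.0939
924 [ 0.4905 -0.1808  0.1539] [ 0.479 -0.212  0.142] [ 0.502 -0.153  0.156] (np.float64(-12.84518320631171), array([0.003449  , 0.01703028]))
909 [ 0.4904 -0.1812  0.154 ] [ 0.479 -0.212  0.149] [ 0.502 -0.153  0.156] (np.float64(-12.808184113181188), array([0.00345293, 0.0168044 ]))
((489.9158935546875, -182.56884765625), (58.72857666015625, 12.389732360839844), 77.13054656982422)
bar 2431 (np.float64(-12.989668297967592), array([0.00286658, 0.08284381])) [ 0.49769679 -0.15148669  0.13718217] [ 0.45882891 -0.30456266  0.12622205] [ 0.52571737 -0.04527445  0.14163854]
[  0   0   0   0   0   0   0   0  30  58  47  40  12   0   0  30 154 144
  94  37   0   0] 0.55 [0.23447159 0.24370192 0.2451806 ] 0.24473492884729353
[  0  12  19  17  14   1   0   0  45 101  76  47   7   0   0   0   0   0
   0   0   0   0] 0.55 [0.23423716 0.24322006 0.24517149] 0.05267049473383925
[ 0.49251831 -0.17728344  0.26183705]
```

View pics/w3.png

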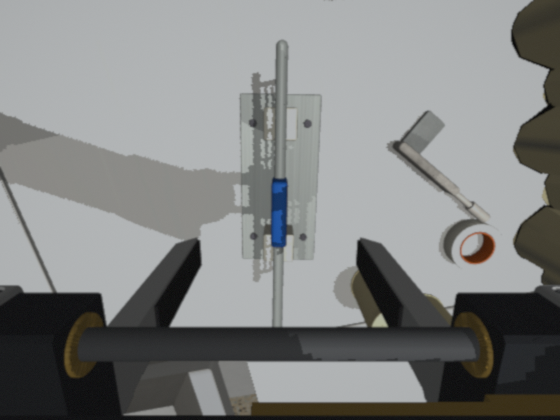

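The blue grip shows between the jaws at (279,212), vertical and lined up with them. Its measured centre is (0.490, −0.182) with the top at z 0.155, which fits the given sizes. I'll descend and grip.

```bash
python3 -m crank '[[[-2,-4,-38],[0,0,-0.8]],[[-2,-4,-76],[0,0,-0.8]],[[-2,-4,-104],[0,0,-0.8]],[[-2,-4,-117],[0,0,-0.8]],[[-2,-4,-117],[0,0,-0.8]],[[-2,-4,-117],[0,0,-0.8]]]'
python3 -m crank '[[[0,0,0],[0,0,0]],[[0,0,0],[0,0,0]],[[0,0,0],[0,0,0]],[[0,0,0],[0,0,0]],[[0,0,0],[0,0,0]],[[0,0,0],[0,0,0]],[[0,0,0],[0,0,0]],[[0,0,0],[0,0,0]]]' -1 40
```

```text
t: 4.23
ee_pos: [0.4911, -0.1809, 0.1458]
tcp_rot: [[0.0, 0.218, 0.976], [0.001, 0.976, -0.218], [-1.0, 0.001, 0.0]]
force: [-0.8, -0.6, -0.1]
gripper_width: 0.0941
t: 4.9
ee_pos: [0.49, -0.183, 0.1455]
tcp_rot: [[0.0, 0.221, 0.975], [0.0, 0.975, -0.221], [-1.0, 0.0, -0.0]]
force: [0.3, 0.1, 0.1]
gripper_width: 0.0441
```

Still closing.

```bash
python3 -m crank '[[[0,0,0],[0,0,0]],[[0,0,0],[0,0,0]],[[0,0,0],[0,0,0]],[[0,0,0],[0,0,0]],[[0,0,0],[0,0,0]],[[0,0,0],[0,0,0]],[[0,0,0],[0,0,0]]]'
python3 -m crank '[[[0,0,10],[0,0,0]],[[0,0,25],[0,0,0]],[[0,0,45],[0,0,0]],[[0,0,65],[0,0,0]],[[0,0,90],[0,0,0]],[[0,0,120],[0,0,0]],[[0,0,150],[0,0,0]],[[0,0,175],[0,0,0]]]'
```

```text
t: 5.48
ee_pos: [0.4901, -0.183, 0.1455]
tcp_rot: [[0.0, 0.221, 0.975], [-0.0, 0.975, -0.221], [-1.0, -0.0, 0.0]]
force: [-0.0, 0.5, -1.2]
gripper_width: 0.0136
t: 6.15
ee_pos: [0.4893, -0.183, 0.3227]
tcp_rot: [[-0.0, 0.221, 0.975], [-0.0, 0.975, -0.221], [-1.0, -0.0, -0.0]]
force: [1.1, -0.4, -3.9]
gripper_width: 0.0136
```

```bash
python3 -m crank '[[[1,30,0],[0,0,0.5]],[[2,70,0],[0,0,1]],[[4,110,0],[0,0,2]],[[6,150,0],[0,0,3]],[[8,190,0],[0,0,4]],[[10,230,0],[0,0,4.7]],[[10,270,0],[0,0,4.7]],[[10,305,0],[0,0,4.7]]]'
python3 -m crank '[[[0,13,-6],[0,0,0]],[[0,23,-16],[0,0,0]],[[0,23,-24],[0,0,0]],[[0,23,-24],[0,0,0]],[[0,23,-24],[0,0,0]]]'
python3 - <<'E'
from h import *
im,d,P=cloud('wrist'); cv2.imwrite('pics/w4.png',im[:,:,::-1]); np.savez('w4.npz',im=im,P=P)
b,o=masks(im); print(sensors.observe()['ee_pos'],sensors.observe()['force'])
g=P[b&box(P,.42,.56,0,.3,.2,.4)]
if len(g): print('grip',len(g),g.mean(0).round(4),g.min(0).round(3),g.max(0).round(3),axis(g))
for y in(.244,.048):
  m=box(P,.54,.65,y-.03,y+.03,.2,.27);t=P[m]
  if len(t)>20: print(len(t),t.min(0).round(3),t.max(0).round(3),np.histogram(t[t[:,2]>.226][:,0],np.arange(.55,.64,.004))[0]); 
  q=P[m&o]
  if len(q): print('org',len(q),q.mean(0).round(4))
E
```

```text
t: 6.82
ee_pos: [0.4987, 0.1247, 0.3207]
tcp_rot: [[-0.001, 0.139, 0.99], [0.0, 0.99, -0.139], [-1.0, 0.0, -0.002]]
force: [0.5, 0.5, -3.3]
gripper_width: 0.0137
t: 7.23
ee_pos: [0.4996, 0.1425, 0.2959]
tcp_rot: [[-0.002, 0.144, 0.99], [-0.002, 0.99, -0.144], [-1.0, -0.002, -0.001]]
force: [-0.1, -0.3, -2.5]
gripper_width: 0.0136
[0.50008543 0.14257916 0.29647301] [-0.61856948 -0.35304835 -3.71260522]
grip 2780 [0.4994 0.1465 0.3039] [0.489 0.114 0.286] [0.509 0.173 0.307] (np.float64(-8.229138081241468), array([0.00369659, 0.01715498]))
2626 [0.583 0.231 0.201] [0.65  0.258 0.246] [  0   0   0   0   0   0   0   0  62 102  76  60  13   0   0  69 319 276
 202  55   0   0]
org 627 [0.6161 0.2434 0.224 ]
2013 [0.585 0.025 0.2  ] [0.65  0.06  0.245] [ 0  0  0  0  0  0  0  0  8 78 97 63 11  0  0  0  0  0  0  0  0  0]
org 198 [0.5942 0.0556 0.226 ]
```

View pics/w4.png

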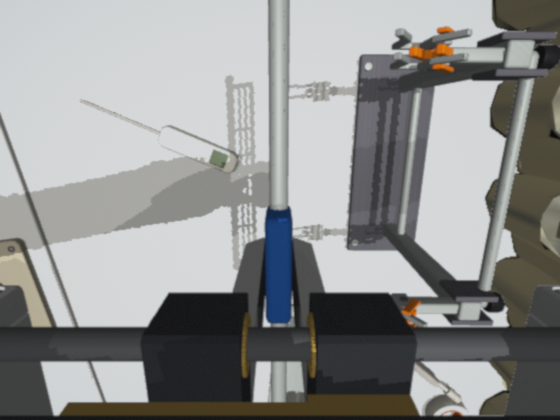

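The wrist view shows the grid held with the bar vertical at column 280. The left catch is at (432,50) and the right at (408,305), and both agree with the earlier fix. I'll move in over the hooks.

```bash
python3 -m crank '[[[15,0,0],[0,0,0]],[[35,1,0],[0,0,0]],[[55,2,0],[0,0,0]],[[75,3,0],[0,0,0]],[[87,3,0],[0,0,0]],[[92,3,0],[0,0,0]],[[92,3,0],[0,0,0]],[[92,3,0],[0,0,0]]]'
python3 -m crank '[[[0,0,-6],[0,0,0]],[[0,0,-14],[0,0,0]],[[0,0,-22],[0,0,0]],[[0,0,-26],[0,0,0]],[[0,0,-26],[0,0,0]],[[0,0,-26],[0,0,0]]]'
python3 - <<'E'
from h import *
im,d,P=cloud('wrist'); b,o=masks(im); s=sensors.observe(); print(s['ee_pos'],s['force'],s['moment'])
im2,d2,P2=cloud('scene')
a=cv2.resize(im[0:210,160:440,::-1],(560,420)); c=cv2.resize(im2[190:290,260:400,::-1],(588,420),interpolation=cv2.INTER_CUBIC)
cv2.imwrite('pics/w5.png',cv2.resize(np.hstack([a,c]),(798,292)))
t=P[box(P,.55,.68,.2,.3,.2,.29)]
for z0,z1 in((.2,.215),(.215,.23),(.23,.25),(.25,.27)):
  q=t[(t[:,2]>z0)&(t[:,2]<z1)]
  if len(q): print(z0,np.histogram(q[:,0],np.arange(.57,.66,.004))[0])
q=P[box(P,.57,.64,.259,.29,.23,.29)]
if len(q): print('bar end',len(q),q.mean(0),q.min(0),q.max(0))
E
```

```text
t: 7.95
ee_pos: [0.5915, 0.1469, 0.2965]
tcp_rot: [[-0.001, 0.142, 0.99], [-0.0, 0.99, -0.142], [-1.0, -0.0, -0.001]]
force: [-0.8, 0.9, -3.8]
gripper_width: 0.0139
t: 8.45
ee_pos: [0.5917, 0.1481, 0.27]
tcp_rot: [[-0.001, 0.14, 0.99], [-0.0, 0.99, -0.14], [-1.0, -0.0, -0.001]]
force: [0.4, -0.3, -3.4]
gripper_width: 0.0137
[0.59208145 0.14809045 0.27046275] [-0.11958933 -0.48950036 -3.96635069] [-0.03276096  0.08360844 -0.00402106]
0.2 [  0   0   0   0   0   0  14   7   0   0  75  52   5   2   5  50 116 114
 118 115 116 118]
0.215 [  0   0   0   0   0   0  36  36   0   0  52  79  84 157 129  39   6   0
   0   0   0   0]
0.23 [  0   0   0  46 142 144 107  11   0   0  26 208 253 158  87   0   0   0
   0   0   0   0]
0.25 [   0    0    0    0    0    7  284  757 1199  839  303    0    0    0
    0    0    0    0    0    0    0    0]
bar end 851 [0.60798653 0.26715427 0.26161326] [0.60237735 0.25905655 0.257095  ] [0.61396299 0.27618614 0.26460494]
```

View pics/w5.png

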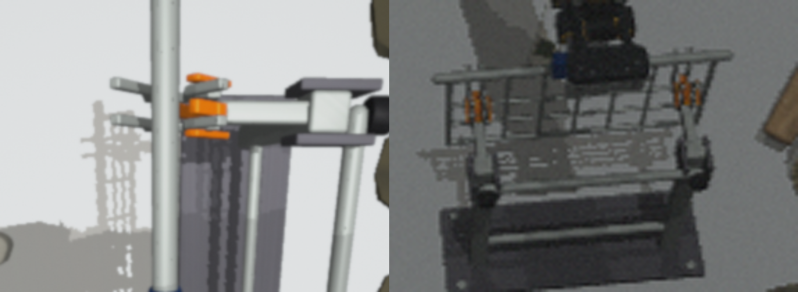

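The left crop shows the bar sitting between the grey front horns and the orange catch. The right crop shows each hook between the outer uprights. The bar is about 1 mm short in x, so I'll correct that and lower by feel.

```bash
python3 -m crank '[[[1,-1,-3],[0,0,0]],[[1,-1,-6],[0,0,0]],[[1,-1,-9],[0,0,0]],[[1,-1,-12],[0,0,0]],[[1,-1,-14],[0,0,0]],[[1,-1,-16],[0,0,0]],[[1,-1,-16],[0,0,0]]]'
python3 -m crank '[[[0,0,-2],[0,0,0]],[[0,0,-4],[0,0,0]],[[0,0,-4],[0,0,0]],[[0,0,-4],[0,0,0]]]'
python3 -m crank '[[[0,0,-2],[0,0,0]],[[0,0,-4],[0,0,0]],[[0,0,-4],[0,0,0]],[[0,0,-4],[0,0,0]]]'; python3 -c "
from h import *
s=sensors.observe();print(s['force'],s['moment'])"
```

```text
t: 9.13
ee_pos: [0.5928, 0.1471, 0.254]
tcp_rot: [[-0.001, 0.14, 0.99], [-0.0, 0.99, -0.14], [-1.0, -0.0, -0.001]]
force: [0.0, 0.1, -3.4]
gripper_width: 0.0136
t: 9.47
ee_pos: [0.593, 0.1471, 0.2504]
tcp_rot: [[-0.0, 0.14, 0.99], [0.0, 0.99, -0.14], [-1.0, -0.0, -0.0]]
force: [0.8, 0.4, -4.3]
gripper_width: 0.0141
t: 9.8
ee_pos: [0.5929, 0.1471, 0.2463]
tcp_rot: [[-0.0, 0.14, 0.99], [-0.0, 0.99, -0.14], [-1.0, -0.0, -0.0]]
force: [0.3, -0.3, -2.5]
gripper_width: 0.0135
[ 0.30443163 -0.28148461 -2.53329576] [-0.07924349  0.07665163 -0.01921497]
```

```bash
for i in 1; do python3 -m crank '[[[0,0,-1.5],[0,0,0]],[[0,0,-3],[0,0,0]],[[0,0,-3],[0,0,0]],[[0,0,-3],[0,0,0]]]'; done
python3 -m crank '[[[0,0,-1.5],[0,0,0]],[[0,0,-3],[0,0,0]],[[0,0,-3],[0,0,0]],[[0,0,-3],[0,0,0]]]'; python3 -c "
from h import *
s=sensors.observe();print(s['force'],s['moment'])"
```

```text
t: 10.13
ee_pos: [0.5929, 0.1471, 0.2433]
tcp_rot: [[-0.0, 0.14, 0.99], [-0.0, 0.99, -0.14], [-1.0, -0.0, -0.0]]
force: [0.2, -0.5, -3.2]
gripper_width: 0.0138
t: 10.47
ee_pos: [0.5931, 0.1471, 0.2405]
tcp_rot: [[0.0, 0.14, 0.99], [0.0, 0.99, -0.14], [-1.0, 0.0, 0.0]]
force: [-0.3, -0.2, -2.8]
gripper_width: 0.0135
[-0.25518015 -0.15471933 -2.8015015 ] [ 0.02674137  0.07027785 -0.04063021]
```

```bash
python3 -m crank '[[[0,0,-1],[0,0,0]],[[0,0,-2],[0,0,0]],[[0,0,-3],[0,0,0]],[[0,0,-3],[0,0,0]]]'; python3 -c "
from h import *
s=sensors.observe();print(s['force'],s['moment'])"
```

```text
t: 10.8
ee_pos: [0.5937, 0.1471, 0.2387]
tcp_rot: [[0.002, 0.141, 0.99], [0.001, 0.99, -0.141], [-1.0, 0.001, 0.002]]
force: [-0.1, 0.3, 4.8]
gripper_width: 0.0138
[-0.11504533  0.34621453  4.75014283] [-0.1291599   0.36247285 -0.288048  ]
```

```bash
python3 -m crank '[[[0,0,-1],[0,0,0]],[[0,0,-2],[0,0,0]],[[0,0,-2],[0,0,0]]]'; python3 -c "
from h import *
s=sensors.observe();print(s['force'],s['moment'])"
```

```text
t: 11.05
ee_pos: [0.5937, 0.1471, 0.2368]
tcp_rot: [[0.002, 0.141, 0.99], [0.001, 0.99, -0.141], [-1.0, 0.001, 0.002]]
force: [-1.9, 0.1, 5.7]
gripper_width: 0.0136
[-1.88079618  0.06481207  5.70571774] [-0.1119717   0.46645076 -0.20254307]
```

```bash
python3 -m crank '[[[0,0,-1],[0,0,0]],[[0,0,-2],[0,0,0]],[[0,0,-2],[0,0,0]]]'; python3 -c "
from h import *
s=sensors.observe();print(s['force'],s['moment'])"
```

```text
t: 11.3
ee_pos: [0.5937, 0.1471, 0.2349]
tcp_rot: [[0.002, 0.141, 0.99], [0.001, 0.99, -0.141], [-1.0, 0.001, 0.002]]
force: [-1.4, 1.0, 7.1]
gripper_width: 0.0141
[-1.37868394  1.00956464  7.10496688] [-0.15953075  0.52465929 -0.2894657 ]
```

```bash
python3 -m crank '[[[0,0,-1],[0,0,0]],[[0,0,-2],[0,0,0]],[[0,0,-3],[0,0,0]],[[0,0,-3],[0,0,0]]]'; python3 -c "
from h import *
s=sensors.observe();print(s['force'],s['moment'])"
```

```text
t: 11.63
ee_pos: [0.5935, 0.1471, 0.232]
tcp_rot: [[0.002, 0.141, 0.99], [0.001, 0.99, -0.141], [-1.0, 0.001, 0.001]]
force: [-1.3, 0.7, 7.3]
gripper_width: 0.0139
[-1.28047846  0.65357478  7.27788128] [-0.11180754  0.61746796 -0.23947541]
```

```bash
python3 -m crank '[[[0,0,-1],[0,0,0]],[[0,0,-2],[0,0,0]],[[0,0,-2],[0,0,0]]]'; python3 -c "
from h import *
s=sensors.observe();print(s['force'],s['moment'])"
```

```text
t: 11.88
ee_pos: [0.5934, 0.1472, 0.2299]
tcp_rot: [[0.001, 0.141, 0.99], [0.001, 0.99, -0.141], [-1.0, 0.001, 0.001]]
force: [-2.7, 0.6, 7.1]
gripper_width: 0.014
[-2.71609751  0.58375154  7.07040501] [-0.13059486  0.70783476 -0.21608257]
```

```bash
python3 -m crank '[[[0,0,-1],[0,0,0]],[[0,0,-2],[0,0,0]],[[0,0,-2],[0,0,0]]]'; python3 -c "
from h import *
s=sensors.observe();print(s['force'],s['moment'])"
```

```text
t: 12.13
ee_pos: [0.5933, 0.1472, 0.2278]
tcp_rot: [[0.001, 0.14, 0.99], [0.001, 0.99, -0.14], [-1.0, 0.001, 0.001]]
force: [-1.8, 0.7, 6.3]
gripper_width: 0.0134
[-1.80922152  0.72930569  6.25874846] [-0.06654069  0.67094843 -0.10644427]
```

```bash
python3 -m crank '[[[0,0,-1],[0,0,0]],[[0,0,-2],[0,0,0]],[[0,0,-2],[0,0,0]]]'; python3 -c "
from h import *
s=sensors.observe();print(s['force'],s['moment'])"
```

```text
t: 12.38
ee_pos: [0.5934, 0.1472, 0.226]
tcp_rot: [[0.001, 0.14, 0.99], [0.001, 0.99, -0.14], [-1.0, 0.001, 0.001]]
force: [-2.6, -0.2, 6.8]
gripper_width: 0.0136
[-2.61658874 -0.20585636  6.84918351] [-0.09781469  0.65674605 -0.13358359]
```

```bash
python3 -m crank '[[[0,0,-1],[0,0,0]],[[0,0,-1.5],[0,0,0]],[[0,0,-1.5],[0,0,0]]]'; python3 -c "
from h import *
s=sensors.observe();print(s['force'],s['moment'])"
```

```text
t: 12.63
ee_pos: [0.5935, 0.1472, 0.2248]
tcp_rot: [[0.002, 0.14, 0.99], [0.001, 0.99, -0.14], [-1.0, 0.001, 0.002]]
force: [-2.3, 0.1, 8.4]
gripper_width: 0.0138
[-2.34796902  0.10298813  8.44659377] [-0.25635596  0.81302948 -0.22321356]
```

```bash
python3 -m crank '[[[0,0,-0.7],[0,0,0]],[[0,0,-1.2],[0,0,0]],[[0,0,-1.2],[0,0,0]]]'; python3 -c "
from h import *
s=sensors.observe();print(s['ee_pos'],s['force'],s['moment'])"
```

```text
t: 12.88
ee_pos: [0.5937, 0.1472, 0.224]
tcp_rot: [[0.002, 0.14, 0.99], [0.001, 0.99, -0.14], [-1.0, 0.001, 0.002]]
force: [-3.3, -0.1, 11.1]
gripper_width: 0.0135
[0.59367996 0.1471857  0.22395396] [-3.27086301 -0.08191948 11.07460022] [-0.35943924  0.94651641 -0.20434501]
```

```bash
python3 -m crank '[[[0,0,-0.5],[0,0,0]],[[0,0,-1],[0,0,0]],[[0,0,-1],[0,0,0]]]'; python3 -c "
from h import *
s=sensors.observe();print(s['ee_pos'],s['force'],s['moment'])"
```

```text
t: 13.13
ee_pos: [0.5938, 0.1472, 0.2235]
tcp_rot: [[0.002, 0.14, 0.99], [0.001, 0.99, -0.14], [-1.0, 0.002, 0.002]]
force: [-3.9, 0.3, 15.2]
gripper_width: 0.0139
[0.59376312 0.14718698 0.22348923] [-3.89646873  0.26857978 15.17898365] [-0.37362881  1.07005269 -0.23359781]
```

```bash
python3 - <<'E'
from h import *
im,d,P=cloud('wrist'); b,o=masks(im)
im2,d2,P2=cloud('scene'); b2,o2=masks(im2)
a=cv2.resize(im[0:160,180:440,::-1],(520,320),interpolation=cv2.INTER_CUBIC); 
c=cv2.resize(im2[200:270,270:390,::-1],(548,320),interpolation=cv2.INTER_CUBIC)
cv2.imwrite('pics/w6.png',cv2.resize(np.clip(np.hstack([a,c])*1.4,0,255).astype(np.uint8),(798,239)))
for n,Q,m in(('w',P,o),('s',P2,o2)):
  g=Q[m&box(Q,.5,.75,0,.35,.15,.35)]
  for q in (g[g[:,1]>.15],g[g[:,1]<.12]):
    if len(q):print(n,'org',len(q),q.mean(0).round(4),q.min(0).round(3),q.max(0).round(3))
# bar height near both ends (bar surface line), scene+wrist
u=np.array([.14,.99]);c0=np.array([.5937,.1472])
for n,Q in(('w',P),('s',P2)):
  s=(Q[...,:2]-c0)@u; x=(Q[...,:2]-c0)@np.array([.99,-.14])
  for lo,hi in((-.142,-.116),(-.085,-.04),(.04,.085),(.116,.142)):
    k=(s>lo)&(s<hi)&(abs(x)<.012)&(Q[...,2]>.19)&(Q[...,2]<.235)
    if k.sum()>3: print(n,lo,k.sum(),np.percentile(Q[...,2][k],[50,90]).round(4),x[k].mean().round(4))
print(sensors.observe()['force'])
E
```

```text
w org 941 [0.6111 0.2391 0.2286] [0.573 0.162 0.205] [0.625 0.258 0.326]
w org 395 [0.5843 0.0586 0.2209] [0.569 0.044 0.201] [0.596 0.062 0.226]
s org 13 [0.6166 0.2453 0.2226] [0.606 0.231 0.215] [0.627 0.256 0.228]
s org 14 [0.5867 0.0466 0.2229] [0.575 0.036 0.219] [0.597 0.06  0.226]
w -0.085 420 [0.2158 0.2169] -0.0011
w 0.04 1733 [0.2153 0.2165] -0.0001
w 0.116 625 [0.215  0.2164] 0.0003
s -0.142 38 [0.2143 0.2195] 0.0015
s -0.085 59 [0.2145 0.2192] 0.0018
s 0.04 38 [0.2147 0.219 ] 0.0029
s 0.116 32 [0.2146 0.2167] 0.0028
[-3.90851349  0.11942518 14.82319208]
```

View pics/w6.png

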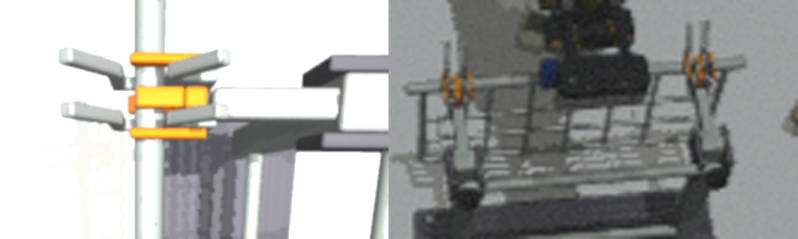

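The left crop shows the orange prongs swung across the bar at (160,100). In the right crop both catches sit on the bar, at (457,88) and (700,68). I'll press slightly more and compare the two catches in hook coordinates.

```bash
python3 -m crank '[[[0,0,-0.3],[-0.4,0,0]],[[0,0,-0.5],[-0.8,0,0]],[[0,0,-0.5],[-0.8,0,0]]]'; cat > c.py <<'E'
from h import *
s=sensors.observe();print(s['ee_pos'],s['force'],s['moment'])
R=np.array([[.99,-.14],[.14,.99]])
for n in('wrist','scene','top'):
  im,d,Q=cloud(n); b,o=masks(im)
  for nm,c in(('L',(.606,.2445)),('R',(.578,.0465))):
    l=(Q[...,:2]-np.array(c))@np.array([[.99,.14],[-.14,.99]])
    k=o&(abs(l[...,0])<.035)&(abs(l[...,1])<.018)&(Q[...,2]>.18)&(Q[...,2]<.26)
    if k.sum()<4: print(n,nm,k.sum()); continue
    x=l[...,0][k]; z=Q[...,2][k]; print(n,nm,k.sum(),'x',np.percentile(x,[2,50,98]).round(4),'z',np.percentile(z,[5,50,98]).round(4),'slope',np.polyfit(x,z,1)[0].round(3))
E
python3 c.py
```

```text
t: 13.48
ee_pos: [0.5938, 0.1472, 0.2234]
tcp_rot: [[0.003, 0.141, 0.99], [-0.012, 0.99, -0.141], [-1.0, -0.012, 0.004]]
force: [-5.2, -1.1, 17.6]
gripper_width: 0.0138
[0.5937827  0.14721252 0.22342105] [-5.16609048 -1.07795898 17.56460992] [ 0.15730815  1.23590832 -0.2474624 ]
wrist L 895 x [-0.0046  0.0066  0.0185] z [0.2065 0.2229 0.2249] slope 0.174
wrist R 433 x [-0.0075  0.0047  0.0154] z [0.2074 0.2223 0.2252] slope 0.234
scene L 15 x [0.0005 0.0135 0.0211] z [0.2177 0.2219 0.2295] slope 0.108
scene R 14 x [-0.0001  0.0095  0.0178] z [0.2196 0.2231 0.229 ] slope -0.032
top L 0
top R 25 x [-0.004   0.0059  0.0177] z [0.211  0.2242 0.2287] slope 0.375
```

Pressing is now about 20 N, with z hard-stopped. After the roll the load is balanced at about 10 N per hook, above the 4–8 N shutting force. Earlier about 11 N was on the right hook, so both are seated. I'll relieve the load and take one close look before letting go.

```bash
python3 -m crank '[[[0,0,0.5],[0,0,0]],[[0,0,1],[0.4,0,0]],[[0,0,1.5],[0.8,0,0]],[[0,0,1.5],[0.8,0,0]]]'; python3 c.py; python3 - <<'E'
from h import *
im,d,P=cloud('wrist'); 
a=cv2.resize(im[20:120,200:360,::-1],(640,400),interpolation=cv2.INTER_CUBIC)
b=im[230:330,300:460,::-1]; b=cv2.resize(b,(160*4,400),interpolation=cv2.INTER_CUBIC)
cv2.imwrite('pics/w7.png',cv2.resize(np.hstack([a,b]),(800,250)))
E
```

```text
t: 13.97
ee_pos: [0.5937, 0.1472, 0.2235]
tcp_rot: [[0.002, 0.141, 0.99], [0.002, 0.99, -0.141], [-1.0, 0.002, 0.002]]
force: [-2.8, 0.7, 8.1]
gripper_width: 0.0142
[0.59371722 0.14715552 0.22352035] [-2.79685086  0.74910351  8.11847979] [-0.37320259  0.64171154 -0.18399909]
wrist L 891 x [-0.0048  0.0058  0.0186] z [0.207  0.2228 0.2247] slope 0.168
wrist R 397 x [-0.007   0.0048  0.0153] z [0.2074 0.2223 0.2252] slope 0.245
scene L 16 x [0.0005 0.0137 0.0202] z [0.2176 0.2215 0.2276] slope 0.004
scene R 15 x [-0.0012  0.0088  0.0196] z [0.2221 0.2242 0.2257] slope -0.004
top L 0
top R 25 x [-0.0041  0.0064  0.0177] z [0.2133 0.2235 0.231 ] slope 0.243
```

View pics/w7.png

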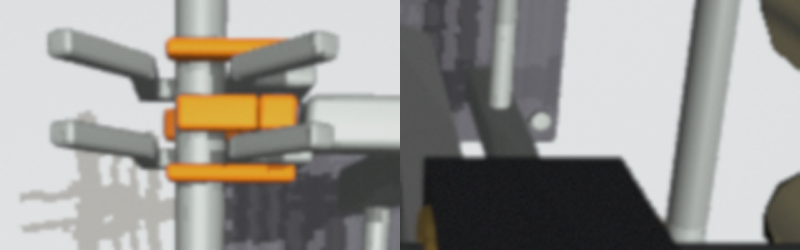

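The left crop shows the left catch's upper prong lying flat across the bar. The right crop misses the right hook because the finger hides it. I'll compare the tilt of the prong top faces on both sides numerically.

```bash
python3 - <<'E'
from h import *
im,d,Q=cloud('wrist'); b,o=masks(im)
for nm,c in(('L',(.606,.2445)),('R',(.578,.0465))):
    l=(Q[...,:2]-np.array(c))@np.array([[.99,.14],[-.14,.99]])
    k=o&(abs(l[...,0])<.035)&(abs(l[...,1])<.018)&(Q[...,2]>.216)&(Q[...,2]<.26)
    x=l[...,0][k]; z=Q[...,2][k]
    for a in np.arange(-.008,.02,.004):
        m=(x>=a)&(x<a+.004)
        if m.sum()>3: print(nm,round(a,3),m.sum(),np.percentile(z[m],[10,50,90]).round(4))
    v,u=np.where(k); print(u.min(),u.max(),v.min(),v.max())
cv2.imwrite('pics/w8.png',cv2.resize(im[150:300,300:460,::-1],(640,600),interpolation=cv2.INTER_CUBIC))
E
```

```text
L -0.008 9 [0.2227 0.2237 0.2241]
L -0.004 168 [0.2207 0.2231 0.2243]
L 0.0 152 [0.2211 0.2231 0.2242]
L 0.004 145 [0.221  0.223  0.2242]
L 0.008 141 [0.2209 0.2229 0.2242]
L 0.012 132 [0.2211 0.2228 0.2242]
L 0.016 76 [0.2215 0.2229 0.2244]
267 318 35 92
R -0.008 23 [0.2194 0.2221 0.2246]
R -0.004 69 [0.2198 0.2227 0.2247]
R 0.0 60 [0.2194 0.2229 0.2247]
R 0.004 74 [0.2193 0.2225 0.2244]
R 0.008 67 [0.2189 0.2222 0.2242]
R 0.012 74 [0.2189 0.2223 0.2241]
268 304 390 401
```

View pics/w8.png

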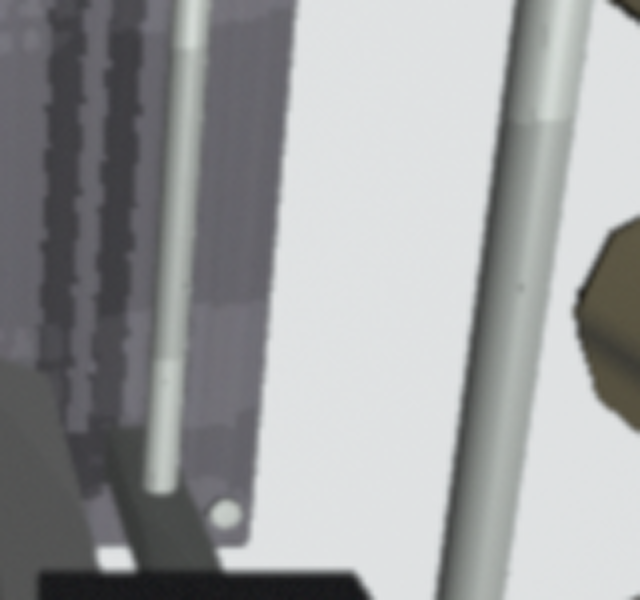

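That crop only shows the stand's base and crossbar; the right hook isn't in it. In the numbers, though, the top faces of both catches lie flat at z≈0.223 (L −0.5 mm and R about 0 over 20 mm), so both are equally shut. I'll unload and release.

```bash
python3 -m crank '[[[0,0,0.5],[0,0,0]],[[0,0,1],[0,0,0]],[[0,0,1],[0,0,0]]]'
python3 -m crank '[[[0,0,0],[0,0,0]],[[0,0,0],[0,0,0]],[[0,0,0],[0,0,0]],[[0,0,0],[0,0,0]],[[0,0,0],[0,0,0]],[[0,0,0],[0,0,0]],[[0,0,0],[0,0,0]],[[0,0,0],[0,0,0]]]' -0.15
```

```text
t: 14.47
ee_pos: [0.5935, 0.1472, 0.2235]
tcp_rot: [[0.001, 0.14, 0.99], [0.0, 0.99, -0.14], [-1.0, 0.001, 0.001]]
force: [-2.0, 1.0, 6.4]
gripper_width: 0.0136
t: 15.13
ee_pos: [0.593, 0.147, 0.2227]
tcp_rot: [[-0.0, 0.14, 0.99], [-0.0, 0.99, -0.14], [-1.0, -0.0, -0.0]]
force: [-0.1, -0.3, 0.2]
gripper_width: 0.0403
```

```bash
python3 -m crank '[[[0,0,5],[0,0,0]],[[0,0,15],[0,0,0]],[[0,0,30],[0,0,0]],[[0,0,60],[0,0,0]],[[0,0,95],[0,0,0]],[[0,0,120],[0,0,0]],[[0,0,130],[0,0,0]],[[0,0,130],[0,0,0]]]'; python3 c.py; python3 - <<'E'
from h import *
im,d,P=cloud('wrist'); b,o=masks(im); g=P[b&box(P,.5,.7,.05,.25,.18,.28)]; print('grip',len(g),g.mean(0).round(4),g.max(0).round(4),axis(g))
im2,d2,P2=cloud('scene')
a=cv2.resize(im[:,160:440,::-1],(400,600)); c=cv2.resize(im2[200:270,270:390,::-1],(400,234),interpolation=cv2.INTER_CUBIC)
z=np.zeros((600,800,3),np.uint8); z[:,:400]=a; z[:234,400:]=c; cv2.imwrite('pics/w9.png',z)
E
```

```text
t: 15.8
ee_pos: [0.5945, 0.147, 0.3561]
tcp_rot: [[0.006, 0.14, 0.99], [0.002, 0.99, -0.14], [-1.0, 0.003, 0.006]]
force: [-0.5, 1.0, -0.4]
gripper_width: 0.0396
[0.59449713 0.1469706  0.35610708] [-0.53251203  1.01635152 -0.43494467] [-0.11808842  0.03128518  0.01654423]
wrist L 254 x [-0.0038  0.0073  0.0185] z [0.2068 0.2231 0.2251] slope 0.028
wrist R 234 x [-0.0065  0.004   0.0171] z [0.2169 0.2231 0.2257] slope 0.124
scene L 14 x [0.0019 0.0126 0.0209] z [0.2165 0.2221 0.2282] slope 0.133
scene R 13 x [-0.0005  0.0087  0.0183] z [0.2205 0.2247 0.2291] slope -0.067
top L 0
top R 24 x [-0.004   0.0055  0.0176] z [0.2109 0.2235 0.231 ] slope 0.52
grip 862 [0.5932 0.1495 0.2321] [0.6027 0.1771 0.2347] (np.float64(-8.529644170290426), array([0.00345398, 0.01701672]))
```

View pics/w9.png

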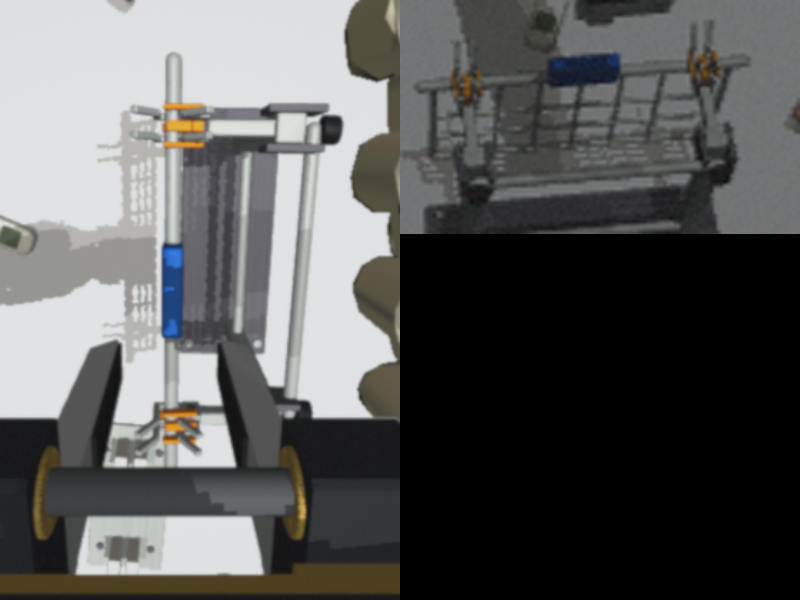

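The grid hangs released. Both catches lie across the bar, at (180,125) and (178,427), and the gripper is clear. I'm handing in.

```bash
python3 -c "
from rig import env; print(env.close_job())"
```

```text
the job is handed in; nothing more can be done
None
```

The grid hangs released in both hooks with both orange catches shut, and I handed the job in at about 16 s of the 64 s. No verdict was reported.

- **Lift and hang:** I lifted the grid straight up by its blue grip and brought its bar in over the hooks from the −x side. I then pressed it down by feel until it stopped at about 20 N in all.
- **Both hooks seated:** A slight roll of the gripper put about 10 N on the left hook. About 11 N had been on the right just before, so both passed the 4–8 N needed to shut a catch. I felt no useful slope in the bar.
- **Catches before letting go:** I measured the top faces of both catches in the wrist camera, and they lay flat over the bar at z ≈ 0.223 m. I saw the left one close up. The right one was hidden by the finger in my close crops, so there I relied on the depth numbers and the coarser scene view.
- **After release:** The picture shows both catches across the bar and the gripper clear, with force near zero. From the grip's position, the bar's middle is within about 5 mm of my estimate of the middle between the hooks. Its height is about 3 mm above the nominal 210 mm, and its yaw is about −8.5° against the stand's −8.1°.
- **Not fully in agreement:** The slope fits of the catch points stayed noisy, mainly for the right catch. The top camera could not see the left catch.
- **Bystanders:** I did not re-measure their positions. The arm kept clear of them throughout.

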